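Eject a bored flange from its nest and tray it

ROBOT

A 6-joint arm with a two-finger parallel gripper is mounted at the origin on a cart in front of the work surface, level with it; the furniture and walls round the work are solid. World frame = base frame: x ahead of the robot, y to its left, z up, the work surface at z = 0. Lengths are in m, angles in degrees, forces in N, time in s.
With the tool pointing down it reaches from about 0.375 to 0.9 m from the base axis. Payload 3.1 kg.
Tool frame: the origin (TCP) lies at the very end of the fingers, on their centre line; the grasp point (between the pads) lies 19 mm behind it (grasp_offset is the distance from the TCP to the grasp point, in m); z points along the fingers, y is the direction in which the jaws open and shut (so a half turn about z gives the same grasp; the last joint's range is limited). The gripper opens to 87 mm and grips with 3 to 60 N. Pads are 19 mm wide; open, the fingers measure 117 mm over their backs; the gripper's body (75 mm by 190 mm) begins 51 mm behind the grasp point.
Start: joints at [65.174, 30.224, 82.088, -0, 67.689, -10.227], TCP at [0.157, 0.605, 0.223] pointing down, gripper open.
Joint ranges: [-176.69, 176.69], [-43.24, 126.21], [12.49, 139.97], [-82, 262], [0, 151.66], [-163.58, 163.58]. Speed limits (degrees/s): [159.86, 159.86, 180, 180, 180, 180].

INTERFACE

Orientations are given as a 3x3 rotation matrix whose columns are the frame's x, y, z axes.
In Python, from rig import * gives the robot as it stands. The module is installed in compiled form; this text tells all that it offers.
- The arm moves only by the tool play_rows, never from a script. Its argument "plan" is a list that holds one entry, the list of rows, each a list of 7 numbers: the shift along the world's x, y, z each as a share of 5 cm, from -1 to 1, then the turn, a rotation vector about the world's x, y, z each as a share of pi rad, from -1 to 1, then the gripper's target within -1 to 1 (fully open at 1, half-way at 0, shut at -1). A call has 1 to 12 rows; each row shifts and turns the commanded pose from where the row before left it; what a row does not reach is not made up. A row lasts 1/10 s, in which the tool goes at most 50 mm and 8.59 degrees, less where a joint would pass 70% of its speed; a pose out of reach is approached as far as the arm can. A call with a number of a shift or a turn outside -1 to 1 is refused whole. A call with a gripper value outside its range is refused whole. The fingers move at their own pace and stop on an object; the grip force is fixed at half the most. Time passes only in rows, so rows that do not move let the fingers close. It gives the time, the measured TCP pose, the force and the opening at its end, in the units of the state.
- read_state(): the state, without advancing time (a new reading comes with each control period).
- capture(name): name is "scene" or "side" or "wrist"; returns the picture (384x512x3 uint8, red, green, blue); there is no depth.
- camera_params(name): a dict with "intrinsics" (3x3 intrinsics, pixels), "R" (3x3) and "t" (3): a world point X has camera coordinates R X + t; the wrist camera has in their place "mount" (4x4, takes a point from camera to tool coordinates, whose origin is the TCP and whose axes are the flange's). Camera axes: x right, y down, z forward; pixel columns grow to the right and rows downward; lengths in m; the calibration is good to about 2 mm. A picture is of the moment at which its call begins: read the wrist's pose just before it. camera_params takes no time and is no camera call.
- hand_in(): hands the job in, once; it reports no verdict.
The state is a dict: "time_s": time; "joint_positions": joint angles; "qvel": joint speeds; "tau": joint torques, N m; "position": TCP position; "tcp_rot": TCP orientation; "force": force on the tool from outside, world axes, zero at the start; "moment": the same for the moment, N m; "opening": opening from 0.0 (shut) to 1.0 (fully open).
Only numpy, scipy, OpenCV 4.12 (cv2) and the standard library are available. Lean on these libraries where they do the work, as an engineer would, in place of code of your own. Each camera call takes 0.05 s, during which the arm holds its last target. There are 200 camera calls.

TASK

The bored flange sits flush in the machining nest, too deep to grip. Press the red ejector lever all the way down so that the flange rises clear of the nest, then take the raised flange and lay it down (do not drop it) flat in the blue tray beside the finished flange, without shoving that one about.

Things in the scene. Friction and masses are not known exactly. Their poses are not given: they have to be found in the camera images.
- nest: Machining nest bolted to the bench: green block 100 x 100 mm with a bright steel top at z = 62 mm, on a dark base plate. Origin: on the bench under the fixture, z up. The round pocket (66 mm wide, 14 mm deep) is centred 45 mm along +x from the origin; a red lever pad sticks out along -x. No way to get fingers beside a seated flange.
- pocket (a point): Centre of the pocket floor of the nest, 48 mm above the bench, 14 mm below the nest's top face; axes as the nest's. A 40 mm brass ejector disc lies in the floor here, 1 mm low, and rises 20 mm when the lever is fully down.
- ejector_lever (a joint): Ejector lever, rad: 0 = pad up; 0.476 = pad fully down on its stop, ejector raised 20 mm, flange 18 to 19 mm, its underside 4 to 5 mm above the nest's top face. Friction pivot: 5 to 8 N on the pad moves it, and it stays where it is left. The pivot is a level axis along the nest's y, 28 mm above the bench, 3 mm along +x from the nest's origin.
- lever_pad (a point): Middle of the upper face of the red lever pad (40 mm along x, 42 mm along y). It stands about 69 mm above the bench, 78 mm along -x from the nest's origin, when up, and about 27 mm above the bench, 87 mm along -x, when fully down. Axes as the lever's (parallel to the nest's when up).
- flange: The bored flange to unload: bright steel ring 62 mm across, 13 mm thick, bore about 20 mm, 0.15 to 0.3 kg. Origin: centre of its underside; z along its axis. Starts seated in the nest's pocket, its top 1 mm below the nest's top face.
- finished_flange: An identical flange (62 mm across, 13 mm thick) already lying loose in the tray, anywhere along the tray's length, near its middle line. Origin: centre of its underside.
- tray: Shallow blue sheet-steel tray fixed on the bench, 242 mm long (its x) by 160 mm wide (its y), rim 23 mm high, with 3 mm walls: inside 236 x 154 mm. Origin: on the bench under its centre, z up. The black rubber floor is 6 mm above the bench. There is always room for a second flange at the end of the tray away from the finished one, about 75 mm from the middle along x.
- tray_floor (a point): Centre of the tray's inner floor, 6 mm above the bench; axes as the tray's.
Things that resemble listed ones, but are neither listed nor needed, are in the scene too. Leave any brown or orange look-alike of the flange alone.

How it is judged (in metres and radians):
On the way, in this order (a step that is already met when the one before it is completed fails the run):
1. the lever is pressed down and the flange stands raised on the ejector, still over its pocket (value of joint ejector_lever above 0.4 rad and z of flange in the frame of pocket between 0.0145 and 0.025 m and horizontal distance between flange and pocket below 0.012 m), for 0.2 s.
2. the raised flange is lifted off the ejector in the gripper (contact force between flange and the fingers above 2 N and z of flange in the frame of pocket above 0.035 m), for 0.1 s.
At the end, for the whole second after the job is handed in: The flange lies flat (within 0.1 rad) on the rubber floor of the tray (within 4 mm in height, either face up), wholly inside it, at rest and released; the finished flange still lies flat within 20 mm of where it was (x of flange in the frame of tray_floor between -0.09 and 0.09 m and y of flange in the frame of tray_floor between -0.05 and 0.05 m and ((angle between flange's own z axis and vertical below 0.1 rad and z of flange in the frame of tray_floor between -0.004 and 0.004 m) or (angle between flange's own z axis and vertical above 3.04 rad and z of flange in the frame of tray_floor between 0.009 and 0.017 m)) and linear speed of flange below 0.02 m/s and angle between finished_flange's own z axis and vertical below 0.1 rad and distance of finished_flange from where it was at the start of the episode below 0.02 m); the robot touches nothing.
It fails at once if the flange is dropped: it falls free, out of the fingers, faster than 0.6 m/s (from more than about 20 mm) (linear speed of flange above 0.6 m/s and contact force between flange and the fingers below 0.1 N).
It fails at once if the finished flange is shoved more than 20 mm (distance of finished_flange from where it was at the start of the episode above 0.02 m).
It also fails if it takes over 56 s, if anything falls off the work surface, if the arm or the gripper's body presses on something with over 40 N, if the wrist force passes 120 N, or if a joint passes its speed limit or range.

## Working session

There is one attempt and no reset: what is moved stays moved. The work goes in short steps, Python scripts to look and compute and a tool call to move; the robot and the scene stay as the last step left them, time stands still between calls to the robot, and variables do not carry over. Pictures are saved under pics/ and viewed, about 8 in all and at most 12, crops included, and the job is handed in when it is done.

Besides the shell and the picture viewer there is one more tool, called after "Call:" in YAML: its name, and indented under it one key for each argument. play_rows: Moves the arm, as the interface text tells. Its arguments: {"type":"object","properties":{"plan":{"type":"array"}},"required":["plan"]}

```bash
mkdir -p pics; cat > h.py <<'E'
from rig import *
import numpy as np, cv2
def save(n,im): cv2.imwrite(f'pics/{n}.png',cv2.cvtColor(im,cv2.COLOR_RGB2BGR))
def cam(name,st=None):
    p=camera_params(name); K=np.array(p['intrinsics'])
    if name=='wrist':
        st=st or read_state(); M=np.array(p['mount']); T=np.eye(4); T[:3,:3]=st['tcp_rot']; T[:3,3]=st['position']
        W=T@M; R=W[:3,:3].T; return K,R,-R@W[:3,3]
    return K,np.array(p['R']),np.array(p['t'])
def ray(c,u,v):
    K,R,t=c; return -R.T@t, R.T@np.linalg.solve(K,[u,v,1.])
def onz(c,u,v,z):
    o,d=ray(c,u,v); return o+d*(z-o[2])/d[2]
def tri(c1,p1,c2,p2):
    o1,d1=ray(c1,*p1);o2,d2=ray(c2,*p2)
    s=np.linalg.lstsq(np.c_[d1,-d2],o2-o1,rcond=None)[0]
    a,b=o1+s[0]*d1,o2+s[1]*d2; return (a+b)/2,np.linalg.norm(a-b)
def proj(c,X):
    K,R,t=c;q=K@(R@np.array(X)+t);return q[:2]/q[2]
E
python3 - <<'E'
from h import *
a=capture('scene');b=capture('side');st=read_state();c=capture('wrist')
np.savez('a.npz',a=a,b=b,c=c)
save('scene',a);save('side',b);save('wrist',c)
for n in('scene','side'):
    C=cam(n);print(n,-C[1].T@C[2],C[0][0,0],C[1][2])
print(st['time_s'],st['tcp_rot'],camera_params('wrist')['mount'])
E
```

```text
scene [0.14283915 0.45908228 0.76541968] 364.54610409923225 [ 0.35780116 -0.53595539 -0.7646765 ]
side [ 0.49179525 -0.65685717  1.17720257] 456.3900238495154 [-0.0149502   0.48323623 -0.87536235]
0.1 [[-9.67715025e-01  2.52045663e-01 -7.83467014e-04]
 [ 2.52046690e-01  9.67713437e-01 -1.78045279e-03]
 [ 3.09416153e-04 -1.92044119e-03 -9.99998108e-01]] [[-8.97390019e-05 -9.64793267e-01 -2.63009398e-01  7.16217351e-02]
 [ 9.99999516e-01 -3.44293179e-04  9.21764715e-04  2.56437080e-04]
 [-9.79864732e-04 -2.63009188e-01  9.64792831e-01 -1.62513100e-01]
 [ 0.00000000e+00  0.00000000e+00  0.00000000e+00  1.00000000e+00]]
```

View pics/scene.png

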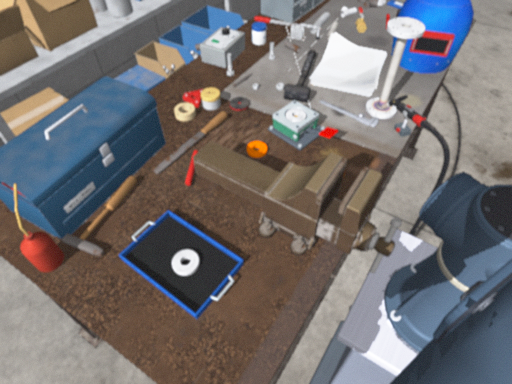

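View pics/side.png

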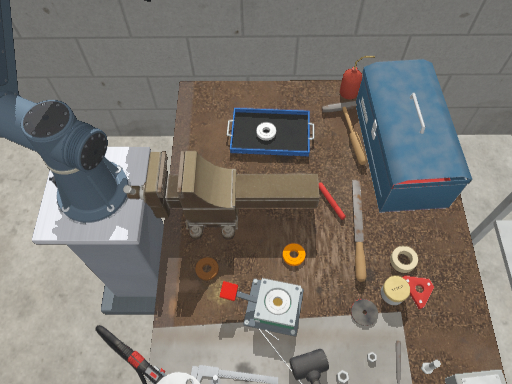

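View pics/wrist.png

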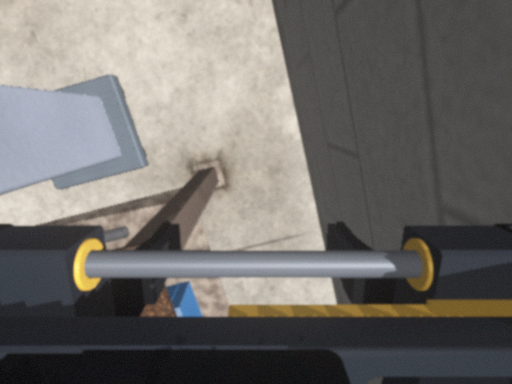

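The scene view shows the nest at (297,122), its red pad at (328,132) and the tray with the finished flange at (185,262). In the side view they are at (275,303), (230,291) and (267,131), with the brown vise between nest and tray. The wrist view shows only floor and bench edge.

```bash
python3 - <<'E'
from h import *
d=np.load('a.npz');a,b=d['a'],d['b']
r=lambda im,u,v,w,h,s:cv2.resize(im[v:v+h,u:u+w],None,fx=s,fy=s,interpolation=cv2.INTER_CUBIC)
top=np.hstack([r(a,265,90,80,60,5),r(b,215,265,100,75,4)])
bot=np.hstack([r(a,115,205,133,100,3),r(b,220,100,100,75,4)])
save('crops',np.vstack([top,bot]) if bot.shape[1]==top.shape[1] else np.vstack([top,cv2.resize(bot,(800,300))]))
ca,cb=cam('scene'),cam('side')
def blobs(im,mask,win):
    u,v,w,h=win;m=np.zeros(mask.shape,np.uint8);m[v:v+h,u:u+w]=mask[v:v+h,u:u+w]
    cs,_=cv2.findContours(m,cv2.RETR_EXTERNAL,cv2.CHAIN_APPROX_NONE);return max(cs,key=cv2.contourArea)
for n,im,wp,wt,wf in(('a',a,(310,115,35,35),(110,205,140,115),(160,240,50,40)),('b',b,(215,275,30,35),(220,100,100,65),(250,118,35,28))):
    hsv=cv2.cvtColor(im,cv2.COLOR_RGB2HSV);H,S,V=cv2.split(hsv)
    red=((H<10)|(H>170))&(S>150)&(V>90); blue=(H>100)&(H<128)&(S>120)&(V>70)
    wh=(V>100)&(S<60)
    for nm,m,w in(('pad',red,wp),('tray',blue,wt),('fin',wh,wf)):
        c=blobs(im,m,w);M=cv2.moments(c)
        print(n,nm,cv2.contourArea(c),np.round([M['m10']/M['m00'],M['m01']/M['m00']],2))
        q=cv2.approxPolyDP(cv2.convexHull(c),4,True)[:,0] if nm!='fin' else cv2.fitEllipse(c)
        print(q if nm=='fin' else q.tolist())
E
```

```text
a pad 120.0 [328.07 132.66]
[[337, 130], [330, 138], [319, 134], [327, 127]]
a tray 1251.5 [179.67 258.58]
[[168, 210], [243, 260], [197, 317], [119, 256]]
a fin 599.5 [184.83 262.03]
((184.82530212402344, 262.0495910644531), (26.150379180908203, 29.31184959411621), 50.64192199707031)
b pad 240.0 [228.43 290.64]
[[223, 281], [237, 284], [234, 300], [220, 297]]
b tray 330.5 [269.35 151.  ]
[[230, 141], [231, 136], [308, 139], [309, 151], [231, 152]]
b fin 271.0 [265.83 130.55]
((265.837158203125, 130.5518035888672), (17.50803565979004, 19.822507858276367), 87.82588958740234)
```

View pics/crops.png

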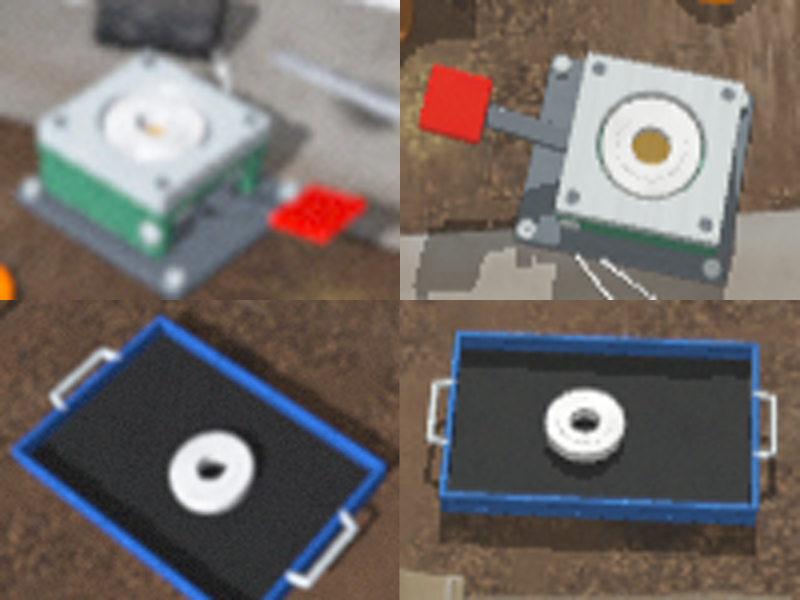

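The crops show the nest's steel top with its four corners and the pocket circle in both views, plus the tray's rim corners and the finished flange a little left of the tray's middle (side view).

```bash
python3 - <<'E'
from h import *
ca,cb=cam('scene'),cam('side')
A=lambda x,y:((x+.5)/5-.5+265,(y+.5)/5-.5+90)
B=lambda x,y:((x-400+.5)/4-.5+215,(y+.5)/4-.5+265)
Tb=lambda x,y:((x-400+.5)/4-.5+220,(y-300+.5)/4-.5+100)
Ta=lambda x,y:((x+.5)/3-.5+115,(y-300+.5)/3-.5+205)
def t(n,p,q,z):
    X,e=tri(ca,p,cb,q);print(n,X.round(4),'err',round(e,4),'onz',onz(ca,*p,z)[:2].round(4),onz(cb,*q,z)[:2].round(4))
    return X
# scene corner order matched: right=pad side?
P=t('bore',A(155,127),B(651,145),.061)
for p,q in(((149,50),(747,244-0)),):pass
for n,q in zip('ABCD',((590,53),(747,85),(716,244),(557,212))): print(n,onz(cb,*B(*q),.062)[:2].round(4),end=' ')
print()
for n,q in zip('abcd',((149,50),(268,132),(163,212),(37,125))): print(n,onz(ca,*A(*q),.062)[:2].round(4),end=' ')
print()
t('pad',(328.07,132.66),(228.43,290.64),.069)
t('fin',(184.8,262.0),(265.84,130.55-.5),.019)
for q in((457,333),(757,345),(755,500),(441,495)): print(onz(cb,*Tb(*q),.023)[:2].round(4),end=' ')
print()
for q in((160,318),(384,466),(14,450)): print(onz(ca,*Ta(*q),.023)[:2].round(4),end=' ')
E
```

```text
bore [ 0.5361 -0.3461  0.0592] err 0.0007 onz [ 0.5355 -0.344 ] [ 0.5358 -0.3467]
A [ 0.4984 -0.2883] B [ 0.5966 -0.3089] C [ 0.5734 -0.4069] D [ 0.4779 -0.388 ] 
a [ 0.5759 -0.4082] b [ 0.4749 -0.3753] c [ 0.4929 -0.2773] d [ 0.5964 -0.3061] 
pad [ 0.415  -0.3215  0.0633] err 0.0016 onz [ 0.4136 -0.3149] [ 0.4146 -0.3234]
fin [0.5135 0.2083 0.0161] err 0.0019 onz [0.513  0.2095] [0.5126 0.2055]
[0.4104 0.2913] [0.6507 0.2776] [0.6411 0.1284] [0.4021 0.134 ] 
[0.6425 0.1218] [0.4027 0.1351] [0.6515 0.2787]
```

Call:
play_rows:
  plan:
    - [[0.6, -0.55, 0.4, 0, 0, 0, -1], [0.65, -0.58, 0.3, 0, 0, 0, -1], [0.65, -0.58, 0.3, 0, 0, 0, -1], [0.65, -0.58, 0.3, 0, 0, 0, -1], [0.65, -0.58, 0.3, 0, 0, 0, -1], [0.65, -0.58, 0.3, 0, 0, 0, -1], [0.65, -0.58, 0, 0, 0, 0, -1], [0.65, -0.58, 0, 0, 0, 0, -1], [0.3, -0.9, 0, 0, 0, 0, -1], [0.3, -0.9, 0, 0, 0, 0, -1], [0.2, -0.9, 0, 0, 0, 0, -1], [0.0, -0.9, 0, 0, 0, 0.0, -1]]

```text
time_s: 1.35
position: [0.4561, 0.1923, 0.3173]
tcp_rot: [[-0.968, 0.253, 0.001], [0.253, 0.968, -0.0], [-0.001, 0.0, -1.0]]
force: [0.3, 0.3, -0.4]
opening: 0.027
```

```bash
python3 - <<'E'
from h import *
cb=cam('side');ca=cam('scene')
# vise rail near edge toward the tray: side rows ~174 at u 240..318; scene edge
for p in((300,173),(315,175),(240,170),(185,150),(200,150)):print(p,[onz(cb,*p,z)[:2].round(3) for z in(.05,.1,.15)])
for p in((200,150),(200,172),(265,208),(325,150)):print('a',p,[onz(ca,*p,z)[:2].round(3) for z in(.05,.1,.15)])
E
```

```text
(300, 173) [array([0.609, 0.029]), array([ 0.604, -0.002]), array([ 0.599, -0.032])]
(315, 175) [array([0.652, 0.022]), array([ 0.645, -0.008]), array([ 0.638, -0.038])]
(240, 170) [array([0.436, 0.04 ]), array([0.438, 0.009]), array([ 0.441, -0.022])]
(185, 150) [array([0.27, 0.11]), array([0.28 , 0.076]), array([0.29 , 0.042])]
(200, 150) [array([0.315, 0.11 ]), array([0.323, 0.076]), array([0.331, 0.042])]
a (200, 150) [array([ 0.693, -0.076]), array([ 0.655, -0.038]), array([ 0.616, -0.001])]
a (200, 172) [array([ 0.64 , -0.009]), array([0.605, 0.023]), array([0.57 , 0.056])]
a (265, 208) [array([ 0.429, -0.001]), array([0.409, 0.031]), array([0.389, 0.063])]
a (325, 150) [array([ 0.396, -0.265]), array([ 0.378, -0.214]), array([ 0.361, -0.164])]
```

Call:
play_rows:
  plan:
    - [[0.2, -0.93, 0, 0, 0, 0, -1], [0, -0.93, 0, 0, 0, 0, -1], [0, -0.93, 0, 0, 0, 0, -1], [0, -0.93, 0, 0, 0, 0, -1], [0, -0.93, 0, 0, 0, 0, -1], [0, -0.93, 0, 0, 0, 0.018, -1], [0, -0.93, 0, 0, 0, 0, -1], [0, -0.93, 0, 0, 0, 0, -1], [-0.2, -0.93, 0, 0, 0, 0, -1], [-0.3, -0.93, -0.2, 0, 0, 0, -1], [-0.25, -0.4, -0.8, 0, 0, 0, -1], [0, 0, 0, 0, 0, 0, -1]]

```text
time_s: 2.55
position: [0.4237, -0.2913, 0.2631]
tcp_rot: [[-0.979, 0.202, -0.007], [0.202, 0.979, 0.007], [0.009, 0.005, -1.0]]
force: [-1.5, 1.7, 0.0]
opening: 0.005
```

```bash
python3 - <<'E'
from h import *
st=read_state();im=capture('wrist');save('w1',im);C=cam('wrist',st)
print(st['time_s'],st['position'],st['qvel'])
for X in((.4145,-.322,.069),(.536,-.3465,.061)):print(proj(C,X))
hsv=cv2.cvtColor(im,cv2.COLOR_RGB2HSV);H,S,V=cv2.split(hsv)
m=(((H<10)|(H>170))&(S>150)&(V>90)).astype(np.uint8)
cs,_=cv2.findContours(m,0,2);c=max(cs,key=cv2.contourArea);r=cv2.minAreaRect(c);print(r,onz(C,*r[0],.069))
E
```

```text
2.55 [ 0.42371998 -0.29126046  0.26309592] [ 3.62293463 -3.07137442 -2.59882012  2.43834242  4.30607775  1.87299435]
[225.79286242 173.09309129]
[228.82024556 261.5285506 ]
((226.5, 173.5), (31.0, 37.0), 90.0) [ 0.41517212 -0.3212626   0.069     ]
```

View pics/w1.png

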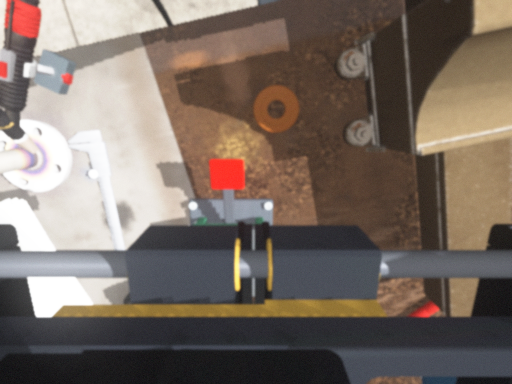

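The wrist view confirms it: the pad's centre is at pixel (226,173), where my estimate projects, and its sides are square to the jaws. The bore of the seated flange is hidden by the gripper.

Call:
play_rows:
  plan:
    - [[-0.07, -0.15, -0.85, 0, 0, 0, -1], [-0.07, -0.15, -0.85, 0, 0, 0, -1], [-0.07, -0.15, -0.85, 0, 0, 0, -1], [-0.07, -0.15, -0.8, 0, 0, 0, -1], [0, 0, 0, 0, 0, 0, -1], [0, 0, 0, 0, 0, 0, -1]]

```text
time_s: 3.2
position: [0.4145, -0.3203, 0.1009]
tcp_rot: [[-0.981, 0.196, 0.0], [0.196, 0.981, 0.0], [-0.0, 0.0, -1.0]]
force: [0.9, -0.0, 0.9]
opening: 0.006
```

Call:
play_rows:
  plan:
    - [[-0.08, 0, -0.3, 0, 0, 0, -1], [-0.02, 0, -0.2, 0, 0, 0, -1], [-0.02, 0, -0.1, 0, 0, 0, -1], [-0.02, 0, -0.1, 0, 0, 0, -1], [-0.02, 0, -0.1, 0, 0, 0, -1], [-0.02, 0, -0.1, 0, 0, 0, -1], [-0.02, 0, -0.1, 0, 0, 0, -1], [-0.02, 0, -0.1, 0, 0, 0, -1], [-0.02, 0.01, -0.06, 0, 0, 0, -1], [0, 0, 0, 0, 0, 0, -1]]

```text
time_s: 4.2
position: [0.4011, -0.3196, 0.0427]
tcp_rot: [[-0.98, 0.197, -0.001], [0.197, 0.98, 0.001], [0.001, 0.001, -1.0]]
force: [-1.3, 0.6, 1.5]
opening: 0.003
```

Call:
play_rows:
  plan:
    - [[0, 0, -0.06, 0, 0, 0, -1], [0, 0, -0.06, 0, 0, 0, -1], [0, 0, -0.06, 0, 0, 0, -1], [0, 0, -0.04, 0, 0, 0, -1], [0, 0, 0, 0, 0, 0, -1]]

```text
time_s: 4.7
position: [0.4005, -0.3195, 0.0313]
tcp_rot: [[-0.981, 0.196, -0.002], [0.196, 0.981, 0.001], [0.002, 0.001, -1.0]]
force: [-3.8, 0.8, 3.9]
opening: 0.006
```

```bash
python3 - <<'E'
from h import *
b=capture('side');a=capture('scene');print(read_state()['force'])
r=lambda im,u,v,w,h,s:cv2.resize(im[v:v+h,u:u+w],None,fx=s,fy=s,interpolation=cv2.INTER_CUBIC)
save('press',np.hstack([r(a,265,90,80,60,5),r(b,215,265,100,75,4)]))
E
```

```text
[-4.85530103  0.58505107  4.36442585]
```

View pics/press.png

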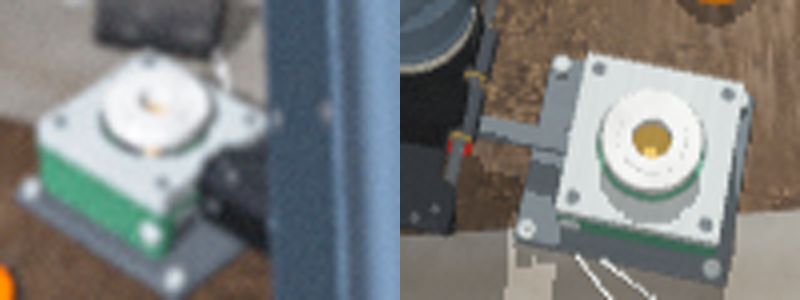

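The flange now stands proud of the nest top in both views, its bore at about (650,138) in the crop. I'll press on until the stop shows in the force.

Call:
play_rows:
  plan:
    - [[0, 0, -0.04, 0, 0, 0, -1], [0, 0, -0.04, 0, 0, 0, -1], [0, 0, 0, 0, 0, 0, -1]]

```text
time_s: 5.1
position: [0.4007, -0.3196, 0.0271]
tcp_rot: [[-0.98, 0.197, -0.002], [0.197, 0.98, 0.001], [0.002, 0.001, -1.0]]
force: [-4.4, 0.4, 4.2]
opening: 0.005
```

Call:
play_rows:
  plan:
    - [[0, 0, -0.04, 0, 0, 0, -1], [0, 0, -0.04, 0, 0, 0, -1], [0, 0, 0, 0, 0, 0, -1]]

```text
time_s: 5.4
position: [0.4008, -0.3197, 0.0261]
tcp_rot: [[-0.981, 0.196, -0.001], [0.196, 0.981, 0.0], [0.001, -0.0, -1.0]]
force: [-8.1, 3.5, 28.3]
opening: 0.006
```

Call:
play_rows:
  plan:
    - [[0, 0, 0.2, 0, 0, 0, -1], [0, 0, 0.8, 0, 0, 0, -1], [0, 0, 0.9, 0, 0, 0, 0], [0, 0, 0.9, 0, 0, 0, 1], [0, 0, 0.5, 0, 0, 0, 1], [0, 0, 0, 0, 0, 0, 1]]

```text
time_s: 6.0
position: [0.4048, -0.3233, 0.1926]
tcp_rot: [[-0.98, 0.197, 0.009], [0.197, 0.98, -0.01], [-0.011, -0.008, -1.0]]
force: [0.1, -0.9, 0.6]
opening: 0.285
```

```bash
python3 - <<'E'
from h import *
b=capture('side');a=capture('scene');print(read_state()['position'],read_state()['force'])
r=lambda im,u,v,w,h,s:cv2.resize(im[v:v+h,u:u+w],None,fx=s,fy=s,interpolation=cv2.INTER_CUBIC)
save('raised',np.hstack([r(a,265,90,80,60,5),r(b,215,265,100,75,4)]))
ca,cb=cam('scene'),cam('side')
for z in(.062,.078,.080):
    P=(.536,-.3465,z);p=proj(ca,P);q=proj(cb,P);print(z,(p-[265,90])*5+2,(q-[215,265])*4+[402,2])
E
```

```text
[ 0.40244407 -0.32079952  0.18866565] [-0.60174076  0.85315231  0.08501892]
0.062 [156.37209296 123.17761939] [651.95304643 144.77113319]
0.078 [158.26121788 101.89975844] [652.84155174 137.53136563]
0.08 [158.50032258  99.2066403 ] [652.95419178 136.61354584]
```

View pics/raised.png

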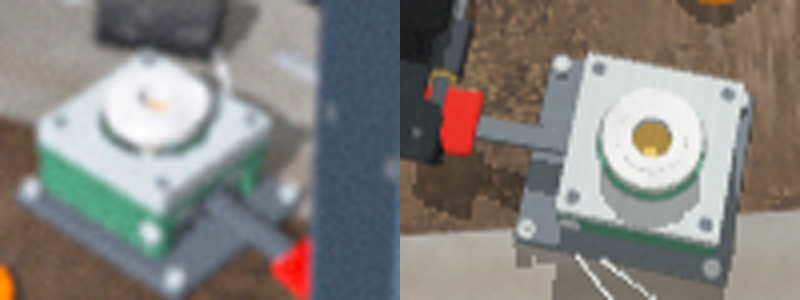

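The flange is raised about 18 mm (crop centres (158,104) and (653,137)), still concentric over its pocket, and the pad stays down. Next I move over it.

Call:
play_rows:
  plan:
    - [[0.67, -0.13, 0, 0, 0, 0, 1], [0.67, -0.13, 0, 0, 0, 0, 1], [0.67, -0.13, 0, 0, 0, 0, 1], [0.67, -0.13, -0.3, 0, 0, 0, 1], [0, 0, -0.7, 0, 0, 0, 1], [0, 0, -0.4, 0, 0, 0, 1], [0, 0, 0, 0, 0, 0, 1], [0, 0, 0, 0, 0, 0, 1]]

```text
time_s: 6.9
position: [0.535, -0.3457, 0.1164]
tcp_rot: [[-0.98, 0.197, -0.002], [0.197, 0.98, 0.002], [0.002, 0.002, -1.0]]
force: [0.7, -0.3, -0.4]
opening: 0.991
```

Call:
play_rows:
  plan:
    - [[0.02, -0.01, -0.4, 0, 0, 0, 1], [0, 0, -0.3, 0, 0, 0, 1], [0, 0, -0.15, 0, 0, 0, 1], [0, 0, -0.1, 0, 0, 0, 1], [0, 0, 0, 0, 0, 0, 1], [0, 0, 0, 0, 0, 0, 1]]

```text
time_s: 7.5
position: [0.5368, -0.347, 0.071]
tcp_rot: [[-0.98, 0.197, 0.001], [0.197, 0.98, -0.001], [-0.001, -0.001, -1.0]]
force: [-0.3, -0.8, 0.0]
opening: 1.002
```

Call:
play_rows:
  plan:
    - [[0, 0, -0.06, 0, 0, 0, 1], [0, 0, 0, 0, 0, 0, 1], [0, 0, 0, 0, 0, 0, 0.7], [0, 0, 0, 0, 0, 0, 0.5], [0, 0, 0, 0, 0, 0, 0.3], [0, 0, 0, 0, 0, 0, 0.2], [0, 0, 0, 0, 0, 0, -0.2], [0, 0, 0, 0, 0, 0, -1], [0, 0, 0, 0, 0, 0, -1], [0, 0, 0, 0, 0, 0, -1], [0, 0, 0, 0, 0, 0, -1]]

```text
time_s: 8.6
position: [0.5365, -0.3468, 0.0676]
tcp_rot: [[-0.98, 0.197, 0.0], [0.197, 0.98, -0.0], [-0.0, -0.0, -1.0]]
force: [-0.7, -1.7, 1.2]
opening: 0.694
```

Call:
play_rows:
  plan:
    - [[0, 0, 0.1, 0, 0, 0, -1], [0, 0, 0.2, 0, 0, 0, -1], [0, 0, 0.4, 0, 0, 0, -1], [0, 0, 0.6, 0, 0, 0, -1], [0, 0, 0.7, 0, 0, 0, -1], [0, 0, 0.7, 0, 0, 0, -1], [0, 0, 0.7, 0, 0, 0, -1], [0, 0, 0.7, 0, 0, 0, -1], [0, 0, 0.4, 0, 0, 0, -1], [0, 0, 0, 0, 0, 0, -1]]

```text
time_s: 9.6
position: [0.538, -0.3478, 0.2973]
tcp_rot: [[-0.98, 0.197, 0.006], [0.197, 0.98, -0.006], [-0.008, -0.005, -1.0]]
force: [0.4, -0.6, -1.5]
opening: 0.697
```

Call:
play_rows:
  plan:
    - [[0.03, 0.3, 0, 0, 0, 0, -1], [0.07, 0.5, 0, 0, 0, 0.006, -1], [0.1, 0.7, 0, 0, 0, 0.006, -1], [0.1, 0.8, 0, 0, 0, 0.006, -1], [0.1, 0.8, 0, 0, 0, 0.006, -1], [0.1, 0.8, 0, 0, 0, 0.006, -1], [0.1, 0.8, 0, 0, 0, 0.006, -1], [0.1, 0.8, 0, 0, 0, 0.006, -1], [0.1, 0.8, 0, 0, 0, 0.005, -1], [0.1, 0.8, 0, 0, 0, 0, -1], [0.1, 0.8, 0, 0, 0, 0, -1], [0.1, 0.8, 0, 0, 0, 0, -1]]

```text
time_s: 10.8
position: [0.5891, 0.0911, 0.29]
tcp_rot: [[-0.999, 0.05, -0.006], [0.05, 0.999, 0.001], [0.006, 0.0, -1.0]]
force: [0.9, -0.5, -1.1]
opening: 0.699
```

Call:
play_rows:
  plan:
    - [[0.1, 0.7, 0, 0, 0, 0, -1], [0.05, 0.6, 0, 0, 0, 0, -1], [0.02, 0.4, 0, 0, 0, 0, -1], [0, 0.2, -0.3, 0, 0, 0, -1], [0, 0, -0.7, 0, 0, 0, -1], [0, 0, -0.8, 0, 0, 0, -1], [0, 0, -0.6, 0, 0, 0, -1], [0, 0, 0, 0, 0, 0, -1], [0, 0, 0, 0, 0, 0, -1]]

```text
time_s: 11.7
position: [0.5987, 0.183, 0.171]
tcp_rot: [[-0.999, 0.051, -0.004], [0.051, 0.999, -0.001], [0.004, -0.001, -1.0]]
force: [0.1, 0.2, -0.9]
opening: 0.701
```

Call:
play_rows:
  plan:
    - [[0.03, 0.2, 0, 0, 0, 0, -1], [0.02, 0.2, -0.2, 0, 0, 0, -1], [0, 0, -0.4, 0, 0, 0, -1], [0, 0, -0.4, 0, 0, 0, -1], [0, 0, -0.3, 0, 0, 0, -1], [0, 0, 0, 0, 0, 0, -1], [0, 0, 0, 0, 0, 0, -1]]

```text
time_s: 12.4
position: [0.6029, 0.2037, 0.1078]
tcp_rot: [[-0.999, 0.05, 0.001], [0.05, 0.999, 0.0], [-0.001, 0.0, -1.0]]
force: [-0.2, -0.3, -2.6]
opening: 0.697
```

```bash
python3 - <<'E'
from h import *
b=capture('side');a=capture('scene');st=read_state();print(st['time_s'],st['position'],st['force'])
r=lambda im,u,v,w,h,s:cv2.resize(im[v:v+h,u:u+w],None,fx=s,fy=s,interpolation=cv2.INTER_CUBIC)
save('tray1',np.hstack([cv2.resize(r(a,110,190,140,110,3),(400,314)),cv2.resize(r(b,220,90,110,86,4),(400,314))]))
E
```

```text
12.5 [0.60354005 0.20360432 0.10871155] [ 1.21776129 -0.25711428 -1.29351721]
```

View pics/tray1.png

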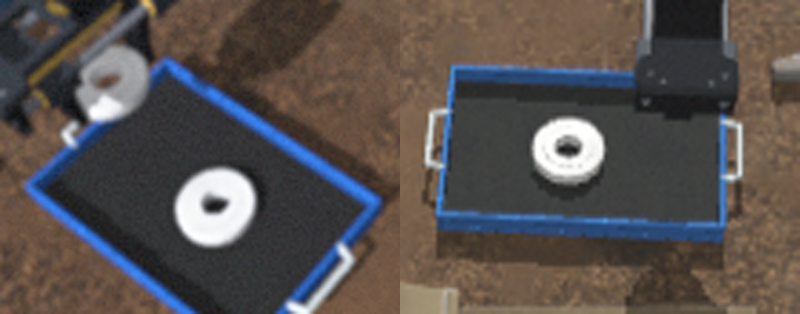

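The scene crop shows the flange held level at (115,85), and the finished flange undisturbed at (215,207). The side crop shows the gripper over the tray's free end.

Call:
play_rows:
  plan:
    - [[-0.04, 0, -0.4, 0, 0, 0, -1], [0, 0, -0.5, 0, 0, 0, -1], [0, 0, -0.4, 0, 0, 0, -1], [0, 0, -0.3, 0, 0, 0, -1], [0, 0, -0.15, 0, 0, 0, -1], [0, 0, 0, 0, 0, 0, -1], [0, 0, 0, 0, 0, 0, -1]]

```text
time_s: 13.2
position: [0.6013, 0.2034, 0.0208]
tcp_rot: [[-0.999, 0.051, 0.002], [0.051, 0.999, 0.0], [-0.002, 0.0, -1.0]]
force: [-0.3, -0.3, -1.4]
opening: 0.696
```

Call:
play_rows:
  plan:
    - [[0, 0, -0.1, 0, 0, 0, -1], [0, 0, -0.07, 0, 0, 0, -1], [0, 0, -0.04, 0, 0, 0, -1], [0, 0, -0.02, 0, 0, 0, -1], [0, 0, 0, 0, 0, 0, -1], [0, 0, 0, 0, 0, 0, -1]]

```text
time_s: 13.8
position: [0.6006, 0.2033, 0.0086]
tcp_rot: [[-0.999, 0.051, 0.0], [0.051, 0.999, -0.0], [-0.0, 0.0, -1.0]]
force: [-0.4, -0.5, -1.5]
opening: 0.696
```

Call:
play_rows:
  plan:
    - [[0, 0, -0.02, 0, 0, 0, -1], [0, 0, 0, 0, 0, 0, -1], [0, 0, 0, 0, 0, 0, -1]]

```text
time_s: 14.1
position: [0.6004, 0.2033, 0.0076]
tcp_rot: [[-0.999, 0.051, -0.0], [0.051, 0.999, -0.0], [0.0, -0.0, -1.0]]
force: [0.6, 0.6, -1.2]
opening: 0.698
```

Call:
play_rows:
  plan:
    - [[0, 0, -0.02, 0, 0, 0, -1], [0, 0, 0, 0, 0, 0, -1], [0, 0, 0, 0, 0, 0, -1]]

```text
time_s: 14.4
position: [0.6006, 0.2033, 0.0066]
tcp_rot: [[-0.999, 0.051, 0.0], [0.051, 0.999, 0.0], [-0.0, 0.0, -1.0]]
force: [-0.5, 0.4, -1.2]
opening: 0.697
```

Call:
play_rows:
  plan:
    - [[0, 0, -0.016, 0, 0, 0, -1], [0, 0, 0, 0, 0, 0, -1], [0, 0, 0, 0, 0, 0, -1]]

```text
time_s: 14.7
position: [0.6007, 0.2033, 0.0066]
tcp_rot: [[-0.999, 0.051, 0.0], [0.051, 0.999, 0.0], [-0.0, 0.0, -1.0]]
force: [-0.8, 0.0, 5.6]
opening: 0.698
```

Contact: the force went from -1.2 to +5.6 N. Release, then rise.

Call:
play_rows:
  plan:
    - [[0, 0, 0.008, 0, 0, 0, 0.5], [0, 0, 0, 0, 0, 0, 0.6], [0, 0, 0, 0, 0, 0, 0.7], [0, 0, 0, 0, 0, 0, 0.8], [0, 0, 0, 0, 0, 0, 0.8], [0, 0, 0, 0, 0, 0, 0.8], [0, 0, 0.2, 0, 0, 0, 0.8], [0, 0, 0.4, 0, 0, 0, 0.8], [0, 0, 0.7, 0, 0, 0, 0.8], [0, 0, 0.9, 0, 0, 0, 0.8], [0, 0, 0.9, 0, 0, 0, 0.8], [0, 0, 0.9, 0, 0, 0, 0.8]]

```text
time_s: 15.9
position: [0.5993, 0.2024, 0.2075]
tcp_rot: [[-0.999, 0.051, -0.002], [0.051, 0.999, -0.001], [0.002, -0.001, -1.0]]
force: [0.6, 0.2, -1.0]
opening: 0.904
```

Call:
play_rows:
  plan:
    - [[0, -0.7, 0.6, 0, 0, 0, 0.8], [0, -0.9, 0, 0, 0, 0, 0.8], [0, -0.9, 0, 0, 0, 0, 0.8], [0, -0.9, 0, 0, 0, 0, 0.8], [0, -0.9, 0, 0, 0, 0, 0.8], [0, -0.5, 0, 0, 0, 0, 0.8], [0, 0, 0, 0, 0, 0, 0.8], [0, 0, 0, 0, 0, 0, 0.8], [0, 0, 0, 0, 0, 0, 0.8]]

```text
time_s: 16.8
position: [0.5998, -0.0357, 0.2359]
tcp_rot: [[-0.999, 0.05, -0.001], [0.05, 0.999, 0.001], [0.001, 0.0, -1.0]]
force: [-0.1, 0.8, 0.2]
opening: 0.898
```

```bash
python3 - <<'E'
from h import *
b=capture('side');a=capture('scene');st=read_state();print(st['time_s'],st['position'],st['force'])
r=lambda im,u,v,w,h,s:cv2.resize(im[v:v+h,u:u+w],None,fx=s,fy=s,interpolation=cv2.INTER_CUBIC)
save('tray2',np.hstack([cv2.resize(r(a,110,190,140,110,3),(400,314)),cv2.resize(r(b,220,90,110,86,4),(400,314))]))
for n,im,w in(('scene',a,(120,205,100,110)),('side',b,(232,112,76,36))):
    S,V=cv2.split(cv2.cvtColor(im,cv2.COLOR_RGB2HSV))[1:]
    u,v,ww,h=w;m=((V>100)&(S<60)).astype(np.uint8)[v:v+h,u:u+ww]
    for c in cv2.findContours(m,0,1)[0]:
        if cv2.contourArea(c)>150:
            e=cv2.fitEllipse(c);p=np.array(e[0])+[u,v];print(n,p,e[1],onz(cam(n),*p,.017)[:2].round(4))
E
```

```text
16.9 [ 0.60016195 -0.03534197  0.23605405] [ 0.04654903  0.65727377 -0.2325568 ]
scene [184.92183685 262.06865692] (26.488788604736328, 29.40738296508789) [0.5136 0.2088]
scene [157.84810257 243.48828888] (24.49065589904785, 28.318159103393555) [0.6007 0.2058]
side [265.83716965 130.55179787] (17.50803565979004, 19.822507858276367) [0.5126 0.2051]
```

View pics/tray2.png

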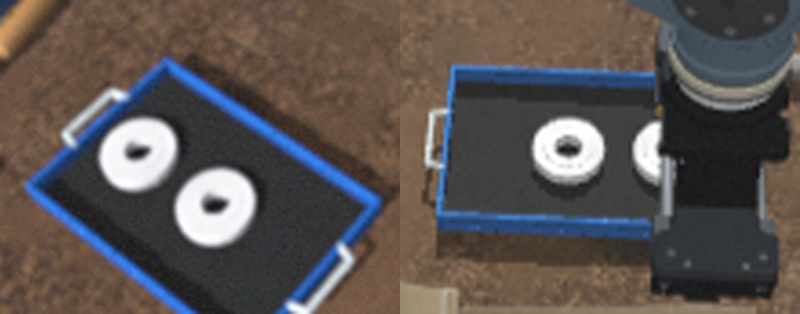

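Both flanges lie flat in the tray. The unloaded one is at (0.601, 0.204), about 75 mm from the tray's middle. The finished one has not moved by more than 0.1 px. The arm is clear, so I'm handing in.

```bash
python3 -c "
from h import *
print(hand_in())"
```

```text
the job is handed in; nothing more can be done
None
```

The flange is unloaded and lying flat in the tray, and I handed the job in at about 17 s. `hand_in()` gives no verdict.

- **Lever:** I pressed it until the force jumped from about 4 N to 28 N, which I took as the stop. The pictures then showed the flange raised about 18 mm over its pocket.
- **Grip and lift:** The jaws closed on the flange at an opening of 0.70, about 61 mm against its 62 mm width. They held it all the way to the tray.
- **Placing:** I lowered it in small steps until it touched the floor (force from -1.2 to +5.6 N), then opened the jaws and backed off.
- **Last checks:** The flange is near (0.601, 0.204), about 75 mm from the tray's middle. The finished flange sits within about 0.1 px of where it started, and the arm touches nothing.

**Weaker points:**
- In the last side view the arm hid part of the placed flange, so its final position comes from the scene camera and the arm's own reading. These agree to about 3 mm.
- The two cameras also differed by 2 to 4 mm in y throughout, mostly within what their calibration allows.

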